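# Jars by height along the step shelf

### The arm

A 6-joint arm with a two-finger parallel gripper is mounted at the origin on the work surface. World frame = base frame: x ahead of the robot, y to its left, z up, the work surface at z = 0. Lengths are in m, angles in degrees, forces in N, time in s.
With the tool pointing down it reaches from about 0.275 to 0.825 m from the base axis. Payload 5.2 kg.
Tool frame: the origin (TCP) lies at the centre of the arm's flange, where the gripper is bolted on; the fingertips stand ctrl.tip_reach ahead of it and the grasp point (between the pads) lies 167 mm ahead of it (ctrl.tip_reach is the distance from the TCP to the fingertips, in m); z points along the fingers, y is the line along which they close (so a half turn about z gives the same grasp; the last joint's range is limited). The gripper opens to 93 mm and grips with 3 to 60 N. Pads are 15 mm wide; open, the fingers measure 128 mm over their backs; the gripper's body (75 mm by 188 mm) begins 65 mm behind the grasp point.
Start: joints at [-82.896, 14.817, 87.949, -0, 77.235, -11.62], TCP at [0.177, -0.521, 0.405] pointing down, gripper open.
Joint ranges: [-179.93, 179.93], [-52.35, 119.4], [10.71, 147.94], [-69.91, 249.91], [12.55, 155.21], [-178.61, 178.61]. Speed limits (degrees/s): [147.25, 147.25, 180, 180, 180, 180].

### API

Orientations are given as [roll, pitch, yaw] about the fixed x, y, z axes, in that order (R = Rz(yaw) Ry(pitch) Rx(roll)).
In Python, from cell import ctrl, effector, solver, grab_frame, job, status gives the robot as it stands. The module is installed in compiled form; this text tells all that it offers. Calls block until the motion is done:
- ctrl.goto(position, orientation): joint-space move of the TCP to a pose.
- ctrl.servo_line(position, rot=None, v=0.15, contact_N=None): straight line of the TCP; rot=None keeps the orientation; v is the mean speed in m/s. With contact_N (N) it stops when the force on the tool has changed by that much, and returns True; else False.
- ctrl.movej(angles): joint-space move.
- effector.set_gripper(opening, grasp_force=None): finger opening in m; grasp_force is the grip in N (None keeps the last); returns when the fingers have stopped.
- ctrl.wait(seconds).
- solver.solve_ik(position, orientation): joint angles nearest the present ones, or None.
- grab_frame(name): name is "scene" or "top" or "wrist"; returns a dict with "pixels" (420x560x3 uint8, red, green, blue), "z_map" (420x560 float32, m along the optical axis (not along the pixel's ray), 0 where there is no reading), "camera_matrix" (3x3 intrinsics, pixels), "origin" and "rotation" of the camera in the world. Camera axes: x right, y down, z forward; pixel columns grow to the right and rows downward; lengths in m; the calibration is good to about 2 mm. A picture is of the moment at which its call begins.
A pose or a line that the arm cannot do raises ctrl.PlanningError and nothing moves.
- job.close_job(): hands the job in; it is judged then, once.
Readings, each from a call of its own:
- status.read_time_s(): time.
- status.read_joint_positions(): joint angles.
- status.read_qvel(): joint speeds.
- status.read_tau(): joint torques, N m.
- status.read_tool_pos(): TCP position.
- status.read_orientation(): TCP orientation.
- status.read_wrist_force(): force on the tool from outside, world axes, zero at the start.
- status.read_ft_torque(): the same for the moment, N m.
- status.read_width(): finger opening in m.
- status.read_grip_force(): force on a finger pad.
Only numpy, scipy, OpenCV 4.12 (cv2) and the standard library are available. Lean on these libraries where they do the work, as an engineer would, in place of code of your own. Each camera call takes 0.05 s, during which the arm holds its last target. There are 200 camera calls.

### The job

Line up the four clamp-lid glass jars in order of height on the cork coasters of the white step shelf, one jar to each coaster: the tallest on the coaster nearest the stack of loaf tins, then each next one shorter, so the shortest ends up farthest from the tins. Stand each jar upright in the middle of its coaster without tipping any over, and leave the loaf tins and the dough whisk where they are.

Things in the scene. Friction and masses are not known exactly. Their poses are not given: they have to be found in the camera images.
- jar_tallest: tallest of four empty clear-glass jars with swing clamp lids: 130 mm tall, straight round wall 66 mm across up to 108 mm, then orange seal and glass lid 62 mm across; 260 g. Origin: centre of underside, z up. Wire clasp stands out 8 mm at -x, hinge 6 mm at +x, in the top 50 mm: grip the plain glass across y. Starts upright on the deck (z=0), clasp roughly to the robot.
- jar_tall: second tallest of four empty clear-glass jars with swing clamp lids: 110 mm tall, straight round wall 61 mm across up to 88 mm, then orange seal and glass lid 57 mm across; 210 g. Origin: centre of underside, z up. Wire clasp stands out 8 mm at -x, hinge 6 mm at +x, in the top 50 mm: grip the plain glass across y. Starts upright on the deck (z=0), clasp roughly to the robot.
- jar_short: second shortest of four empty clear-glass jars with swing clamp lids: 90 mm tall, straight round wall 56 mm across up to 68 mm, then orange seal and glass lid 52 mm across; 160 g. Origin: centre of underside, z up. Wire clasp stands out 8 mm at -x, hinge 6 mm at +x, in the top 50 mm: grip the plain glass across y. Starts upright on the deck (z=0), clasp roughly to the robot.
- jar_shortest: shortest of four empty clear-glass jars with swing clamp lids: 70 mm tall, straight round wall 51 mm across up to 48 mm, then orange seal and glass lid 47 mm across; 120 g. Origin: centre of underside, z up. Wire clasp stands out 8 mm at -x, hinge 6 mm at +x, in the top 50 mm: grip the plain glass across y. Starts upright on the deck (z=0), clasp roughly to the robot.
- coaster1: flat round cork coaster, 84 mm in diameter, 4 mm thick, fixed on the 40 mm high white step shelf (so its top is 44 mm above the deck); number 1 of four in a row about 108 mm apart, number 1 at the +y (left) end. Origin: centre of its underside; x is across the step (away from the robot), y along the row.
- coaster2: flat round cork coaster, 84 mm in diameter, 4 mm thick, fixed on the 40 mm high white step shelf (so its top is 44 mm above the deck); number 2 of four in a row about 108 mm apart, number 1 at the +y (left) end. Origin: centre of its underside; x is across the step (away from the robot), y along the row.
- coaster3: flat round cork coaster, 84 mm in diameter, 4 mm thick, fixed on the 40 mm high white step shelf (so its top is 44 mm above the deck); number 3 of four in a row about 108 mm apart, number 1 at the +y (left) end. Origin: centre of its underside; x is across the step (away from the robot), y along the row.
- coaster4: flat round cork coaster, 84 mm in diameter, 4 mm thick, fixed on the 40 mm high white step shelf (so its top is 44 mm above the deck); number 4 of four in a row about 108 mm apart, number 1 at the +y (left) end. Origin: centre of its underside; x is across the step (away from the robot), y along the row.
- loaf_tins: stack of three nested aluminium loaf tins, 238 x 124 mm over the rims and 111 mm high, with an orange scraper lying in the top one; loose on the deck beyond the left or the right end of the step (a flat heat mat lies beyond the other end). Origin: centre of its underside, x along its length.
- dough_whisk: dough whisk lying on the deck behind the step (the far side from the robot), 340 mm long, 22 mm thick wooden handle, flat wire loop 62 mm wide. Origin: on the deck under the handle, 160 mm from the handle's end; x points along it to the loop.

How it is judged:
By the outcome, as a careful person would: the job done as asked, in the order asked, and still so for the second after the job is handed in, with the robot touching nothing.
It also fails if it takes over 115 s, if anything falls off the work surface, if the arm or the gripper's body presses on something with over 40 N, if the wrist force passes 120 N, or if a joint passes its speed limit or range.

## Working session

There is one attempt and no reset: what is moved stays moved. The work goes in short steps, each a Python script; the robot and the scene stay as the last script left them, time stands still between calls to the robot, and variables do not carry over. Pictures are saved under pics/ and viewed, at most 14 in all, crops included, and the job is handed in when it is done.

```bash
mkdir -p pics
python3 - <<'E'
from cell import *
import cv2,numpy as np
for n in("scene","top"):
    f=grab_frame(n); cv2.imwrite(f"pics/{n}0.png",f["pixels"][:,:,::-1]); np.savez(f"{n}0.npz",**f)
    print(n,f["camera_matrix"].tolist(),f["origin"],np.round(f["rotation"],3).tolist(), (f["z_map"]>0).mean())
print(ctrl.tip_reach,status.read_orientation(),status.read_time_s())
E
```

```text
scene [[404.33422485352304, 0.0, 279.8803620199114], [0.0, 404.33422485352304, 206.47390311378868], [0.0, 0.0, 1.0]] [ 1.0821938  -0.84758276  0.67827812] [-123.601, -0.697, 29.006] 0.9959991496598639
top [[462.9537391284221, 0.0, 281.34247101586476], [0.0, 462.9537391284221, 213.81195940156474], [0.0, 0.0, 1.0]] [0.38502958 0.01832247 1.22190294] [-168.164, -0.182, -96.308] 0.9958588435374149
0.1861 [-1.79910699e+02 -1.77644970e-02  1.87215027e+01] 0.1
```

View pics/scene0.png

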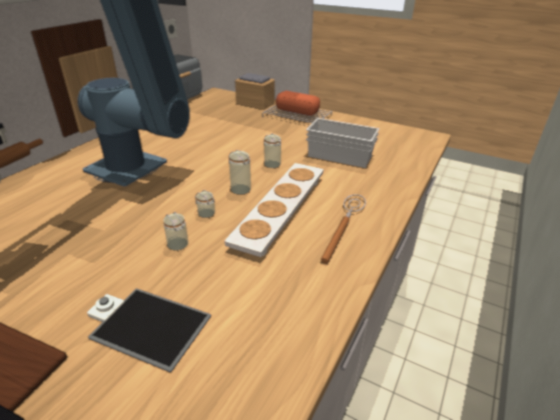

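View pics/top0.png

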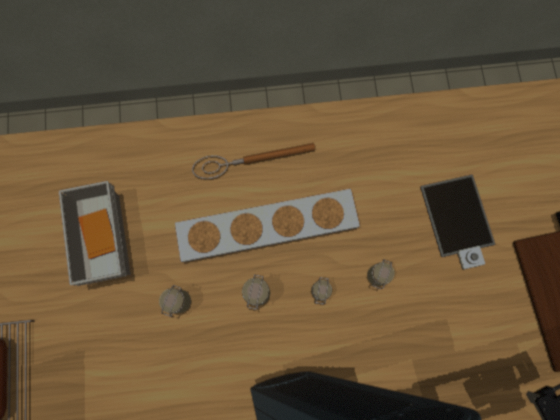

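The top view shows the tins at left (95,233), which is +y. The coasters run 1 to 4 at (204,236), (247,229), (288,221), (328,213), and the jars are near (173,300), (256,292), (321,290), (382,273). Next I'll zoom in and check depth.

```bash
cat > h.py <<'E'
import numpy as np,cv2
from scipy.spatial.transform import Rotation as R
def cam(f): return f["camera_matrix"],np.array(f["origin"]),R.from_euler("xyz",f["rotation"],degrees=True).as_matrix()
def ray(f,uv):
    K,o,M=cam(f); uv=np.atleast_2d(uv).astype(float)
    return o,np.c_[(uv-K[[0,1],2])/K[0,0],np.ones(len(uv))]@M.T
def plane(f,uv,z):
    o,d=ray(f,uv); return o+d*((z-o[2])/d[:,2])[:,None]
def cloud(f):
    v,u=np.mgrid[:420,:560]; o,d=ray(f,np.c_[u.ravel(),v.ravel()])
    return (o+d*f["z_map"].reshape(-1,1)).reshape(420,560,3)
def proj(f,p):
    K,o,M=cam(f); q=(np.atleast_2d(p)-o)@M@K.T; return q[:,:2]/q[:,2:]
E
python3 - <<'E'
from h import *
t=dict(np.load("top0.npz"));s=dict(np.load("scene0.npz"))
C=cloud(t)
print(np.round(C[[380,150,236,100],[60,400,204,300]],3))
hsv=cv2.cvtColor(t["pixels"],cv2.COLOR_RGB2HSV)
# shelf: white
w=((hsv[...,1]<60)&(hsv[...,2]>130)).astype(np.uint8); w[:180]=0;w[265:]=0;w[:,:165]=0;w[:,370:]=0
c=max(cv2.findContours(cv2.morphologyEx(w,cv2.MORPH_CLOSE,np.ones((5,5))),0,2)[0],key=cv2.contourArea)
# coasters: fill hull minus white
hull=np.zeros_like(w);cv2.fillPoly(hull,[cv2.convexHull(c)],1)
k=hull*(hsv[...,1]>80).astype(np.uint8); k=cv2.morphologyEx(k,cv2.MORPH_OPEN,np.ones((5,5)))
for q in sorted([q for q in cv2.findContours(k,0,2)[0] if cv2.contourArea(q)>300],key=lambda q:q[0,0,0]):
    (e,ax,_)=cv2.fitEllipse(q); print("coaster",np.round(e,1),np.round(ax,1),np.round(plane(t,e,.044),4))
for u,v in((173,300),(256,292),(321,290),(382,273)):
    P=C[v-22:v+23,u-22:u+23]; m=P[...,2]>.03
    z=P[m][:,2]; print((u,v),m.sum(),np.round(np.percentile(z,[50,80,90,95,99]),3) if m.sum() else "")
CS=cloud(s)
for u,v in((272,150),(239,172),(205,203),(176,231)):
    P=CS[v-25:v+26,u-18:u+19]; m=P[...,2]>.01
    z=P[m][:,2]; print((u,v),m.sum(),np.round(np.percentile(z,[50,90,95,99]),3) if m.sum() else "", np.round(np.median(P[m],0),3))
a=cv2.resize(t["pixels"][255:325,150:410],None,fx=3,fy=3,interpolation=2)
b=cv2.resize(s["pixels"][125:255,150:300],None,fx=4,fy=3,interpolation=2)[:,:600]
b=cv2.resize(s["pixels"][125:255,155:295],None,fx=3,fy=3,interpolation=2)
o=np.zeros((600,780,3),np.uint8);o[:210,:780]=a;o[210:600,:420]=b
cv2.imwrite("pics/z0.png",o[...,::-1])
E
```

```text
[[ 2.770e-01  5.840e-01  1.000e-03]
 [ 7.830e-01 -3.610e-01  2.000e-03]
 [ 5.940e-01  1.920e-01  4.500e-02]
 [ 1.318e+00 -1.770e-01 -7.550e-01]]
coaster [203.5 236.4] [30.1 31.3] [[0.5929 0.193  0.044 ]]
coaster [246.  228.6] [30.4 30.8] [[0.6012 0.0826 0.044 ]]
coaster [287.6 220.8] [30.  30.6] [[ 0.6098 -0.0266  0.044 ]]
coaster [327.4 212.9] [29.7 30.6] [[ 0.6193 -0.1318  0.044 ]]
(173, 300) 665 [0.106 0.11  0.112 0.113 0.514]
(256, 292) 665 [0.127 0.131 0.132 0.133 0.136]
(321, 290) 370 [0.066 0.07  0.072 0.074 1.222]
(382, 273) 508 [0.086 0.09  0.092 0.093 1.222]
(272, 150) 562 [0.066 0.109 0.111 0.678] [0.451 0.251 0.066]
(239, 172) 839 [0.082 0.128 0.13  0.132] [0.452 0.049 0.082]
(205, 203) 422 [0.05  0.07  0.071 0.678] [ 0.436 -0.107  0.05 ]
(176, 231) 714 [0.062 0.089 0.09  0.092] [ 0.463 -0.259  0.062]
```

View pics/z0.png

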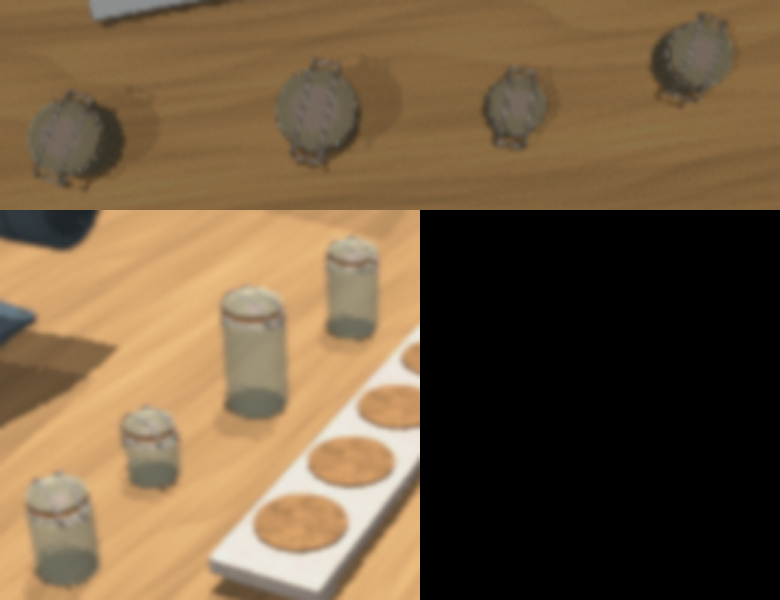

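The jars from left to right are 110, 130, 70 and 90 mm tall, so B(256,292) is the tallest, A(173,300) tall, D(382,273) short and C(321,290) shortest. Next I'll get lid centres and clasp yaw, then check IK.

```bash
cat > poses.py <<'E'
from h import *
t=dict(np.load("top0.npz")); C=cloud(t)
co=np.array([[.5929,.193],[.6012,.0826],[.6098,-.0266],[.6193,-.1318]])
d=co[3]-co[0]; d/=np.linalg.norm(d); s=np.array([-1.5,-.5,.5,1.5])*.108
COAST=co.mean(0)+s[:,None]*d; ROW=np.degrees(np.arctan2(d[0],-d[1]))*-1
J={}
for n,u,v,h,D in(("tall",173,300,.11,.061),("tallest",256,292,.13,.066),("shortest",321,290,.07,.051),("short",382,273,.09,.056)):
    P=C[v-25:v+26,u-25:u+26].reshape(-1,3)
    top=P[(abs(P[:,2]-h)<.006)][:,:2]; c=np.median(top,0)
    top=top[np.linalg.norm(top-c,axis=1)<D/2]; c=(np.percentile(top,2,0)+np.percentile(top,98,0))/2*.5+top.mean(0)*.5
    up=P[(P[:,2]>h-.035)&(P[:,2]<h+.01)][:,:2]-c; r=np.linalg.norm(up,axis=1)
    o=up[(r>D/2+.0025)&(r<D/2+.012)]
    a=np.degrees(np.angle(np.exp(2j*np.arctan2(o[:,1],o[:,0])).mean()))/2
    J[n]=(c,a,h,len(o),len(top),np.ptp(top,0))
E
python3 - <<'E'
from poses import *; from cell import *
print(COAST.round(4),ROW)
for n,(c,a,*r) in J.items(): print(n,c.round(4),round(a,1),r, np.round(solver.solve_ik([*c,.4],[180,0,a]),0))
for c in COAST: print(np.round(solver.solve_ik([*c,.42],[180,0,ROW]),0))
E
```

```text
[[ 0.5927  0.1908]
 [ 0.6014  0.0831]
 [ 0.6102 -0.0245]
 [ 0.6189 -0.1322]] -4.646830885158305
tall [0.4393 0.2729] -23.9 [0.11, 25, 375, array([0.05790717, 0.05525493])] [ 19.  12.  93.  -0.  76. 133.]
tallest [0.4384 0.0713] -16.9 [0.13, 23, 472, array([0.06264677, 0.06073136])] [ -5.   4. 102.  -0.  74. 102.]
shortest [ 0.4258 -0.092 ] -17.9 [0.07, 20, 240, array([0.04737284, 0.04276196])] [-27.   3. 103.  -0.  74.  81.]
short [ 0.449  -0.2442] -28.5 [0.09, 21, 284, array([0.05362202, 0.04859043])] [-41.  11.  94.  -0.  75.  77.]
[  8.  22.  76.  -0.  82. 102.]
[-3. 20. 78. -0. 82. 92.]
[-13.  21.  78.  -0.  82.  82.]
[-22.  23.  74.  -0.  83.  73.]
```

```bash
sed -i 's/\*-1$//' poses.py
cat > run.py <<'E'
from poses import *; from cell import *
G={"tallest":.078,"tall":.060,"short":.046,"shortest":.030}; W={"tallest":.066,"tall":.061,"short":.056,"shortest":.051}
def pickplace(n,i):
    c,a=J[n][:2]; g=G[n]+.167; o=[180,0,a]; h=J[n][2]
    ctrl.goto([*c,g+h+.02],o); effector.set_gripper(.092)
    ctrl.servo_line([*c,g]); effector.set_gripper(.03,20); print(n,"w",status.read_width(),"F",status.read_grip_force())
    up=g+.15
    ctrl.servo_line([*c,up],v=.2)
    k=COAST[i]; o=[180,0,ROW]
    ctrl.goto([*k,up],o); print("held",status.read_width())
    ctrl.servo_line([*k,g+.056]); hit=ctrl.servo_line([*k,g+.041],v=.025,contact_N=4)
    z=status.read_tool_pos()[2]-g; print("contact",hit,"bottom z",round(z,4))
    effector.set_gripper(W[n]+.02); ctrl.servo_line([*k,g+h+.05],v=.2); print("t",status.read_time_s(),"w",status.read_width())
E
python3 - <<'E'
from run import *
print(ROW); pickplace("shortest",3)
f=grab_frame("wrist"); cv2.imwrite("pics/w1.png",f["pixels"][:,:,::-1])
f=grab_frame("scene"); cv2.imwrite("pics/s1.png",f["pixels"][:,:,::-1])
E
```

```text
4.646830885158305
shortest w 0.05071983291825213 F 20.000292808399536
held 0.050519574129758806
contact True bottom z 0.0438
t 7.75 w 0.07112611841659155
```

View pics/s1.png

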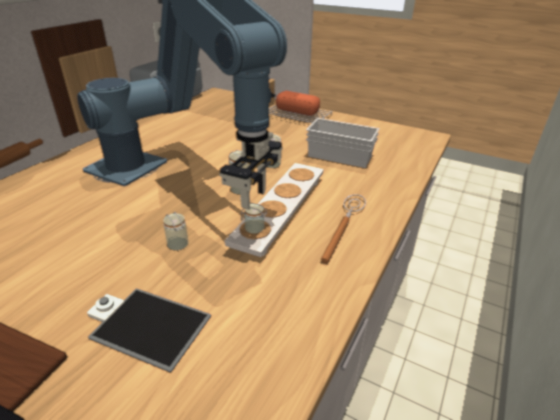

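View pics/w1.png

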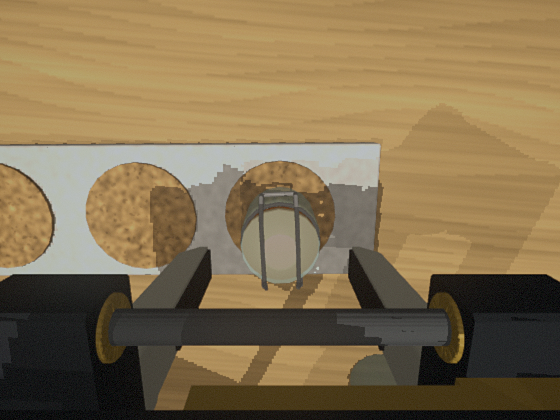

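The shortest jar stands upright on coaster 4; the wrist view has its lid at about (280,245) over the coaster at (280,205), offset by perspective. The wrist view also shows coaster 3 unobstructed at (141,215), so I'll cross-check the coaster position from it and go on.

Run:
```python
from run import *
f=grab_frame("wrist"); hsv=cv2.cvtColor(f["pixels"],cv2.COLOR_RGB2HSV)
m=(hsv[...,1]>80).astype(np.uint8); m=cv2.morphologyEx(m,cv2.MORPH_OPEN,np.ones((5,5)))
q=[q for q in cv2.findContours(m,1,2)[0] if cv2.pointPolygonTest(q,(141,215),False)>0 and cv2.contourArea(q)<20000]
for c in q:
    e=plane(f,c[:,0],.044); print("coaster3 wrist",cv2.minEnclosingCircle((e[:,:2]*1000).astype(np.float32)),COAST[2])
pickplace("short",2); pickplace("tall",1)
ctrl.goto([.40,0,.45],[180,0,0])
f=grab_frame("scene"); cv2.imwrite("pics/s2.png",f["pixels"][:,:,::-1])
```

```text
coaster3 wrist ((609.6989135742188, -27.943063735961914), 42.01399612426758) [ 0.61017474 -0.0245225 ]
short w 0.0555344155927138 F 20.000288393930532
held 0.055726985358584606
contact True bottom z 0.0439
t 15.2917 w 0.0758905295649725
tall w 0.06099998811523494 F 20.00021225754608
held 0.06105227179918806
contact True bottom z 0.044
t 23.1917 w 0.08059547233854032
```

View pics/s2.png

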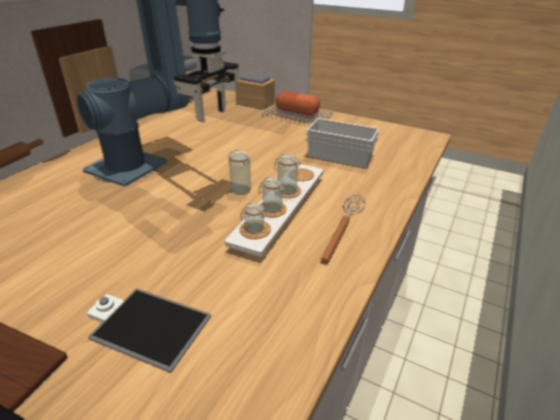

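Three jars now stand on coasters, with lids at about (254,207), (272,185) and (288,160). The tallest is still at (240,172) and coaster 1 is free at (302,174). The wrist check agrees within 3.5 mm.

Run:
```python
from run import *
pickplace("tallest",0)
ctrl.goto([.3,0,.45],[180,0,0])
# oblique look: wrist far back plus top cloud check
f=grab_frame("top"); P=cloud(f)
for i,h in enumerate((.13,.11,.09,.07)):
    k=COAST[i]; Q=P.reshape(-1,3); Q=Q[(np.linalg.norm(Q[:,:2]-k,axis=1)<.05)&(abs(Q[:,2]-h-.044)<.006)]
    print(i+1,len(Q),np.round(Q.mean(0),4) if len(Q) else "",k.round(4))
cv2.imwrite("pics/t3.png",f["pixels"][:,:,::-1])
f=grab_frame("scene"); cv2.imwrite("pics/s3.png",cv2.resize(f["pixels"][110:270,200:400],None,fx=3.5,fy=3.5)[:,:,::-1])
```

```text
tallest w 0.06637056733872627 F 20.000458832946606
held 0.06593341985640837
contact True bottom z 0.0441
t 31.2 w 0.08603260315926055
1 465 [0.5912 0.1889 0.1731] [0.5927 0.1908]
2 383 [0.6003 0.0827 0.1528] [0.6014 0.0831]
3 303 [ 0.61   -0.0247  0.1327] [ 0.6102 -0.0245]
4 237 [ 0.6181 -0.1328  0.1128] [ 0.6189 -0.1322]
```

View pics/s3.png

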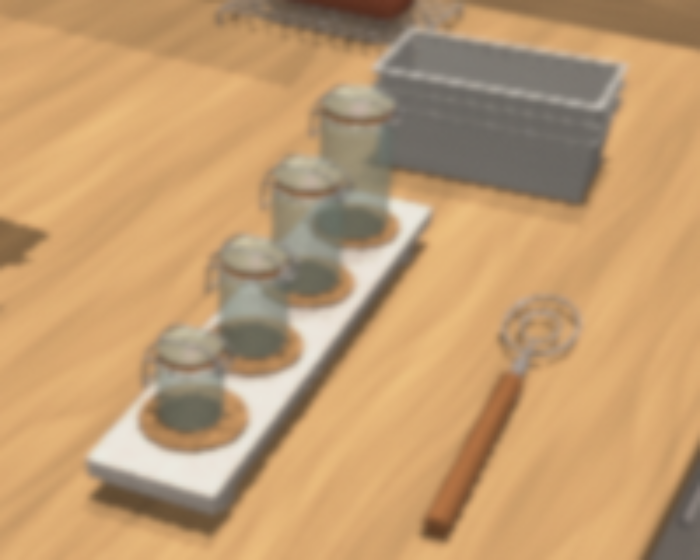

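View pics/t3.png

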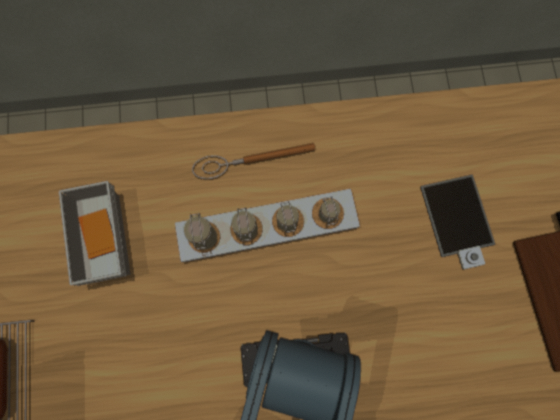

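All four jars stand upright on their coasters, descending in height from the tins (bases in the crop near (355,222), (312,275), (255,340), (190,410)). The tins and whisk sit where they were, and the arm is clear.

```bash
python3 -c "
from cell import *
print(job.close_job())"
```

```text
the job is handed in; nothing more can be done
None
```

The job is handed in: all four jars stand upright on their coasters, tallest nearest the tins down to the shortest farthest away, lids within about 3 mm of the measured coaster centres, and the tins and whisk were left where they were.

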